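Set the tea-tin rack's end stop

ROBOT

A 7-joint arm with a two-finger parallel gripper is mounted at the origin on the work surface. World frame = base frame: x ahead of the robot, y to its left, z up, the work surface at z = 0. Lengths are in mm, angles in degrees, forces in N, time in s.
With the tool pointing down it reaches from about 350 to 900 mm from the base axis. Payload 7.2 kg.
Tool frame: the origin (TCP) lies where the fingers leave the gripper's body, on its centre line; the fingertips stand 80 mm ahead of it and the grasp point (between the pads) lies 61 mm ahead of it; y points along the fingers, x is the direction in which the jaws open and shut, and the axes are right-handed (so a half turn about y gives the same grasp; the last joint's range is limited). The gripper opens to 88 mm and grips with 3 to 60 N. Pads are 20 mm wide; open, the fingers measure 115 mm over their backs; the gripper's body (75 mm by 178 mm) begins 61 mm behind the grasp point.
Start: joints at [70.405, 23.554, -0.728, 91.456, 0.321, 64.991, -4.71], TCP at [168.982, -601.724, 302.653] pointing down, gripper open.
Joint ranges: [-169.25, 169.25], [-16.82, 113.86], [-84.01, 82.57], [7.8, 145.47], [-59.2, 239.2], [7.22, 106.19], [-163.78, 163.78]. Speed limits (degrees/s): [136.94, 136.94, 172.46, 172.46, 180, 180, 180].

INTERFACE

Orientations are given as a 3x3 rotation matrix whose columns are the frame's x, y, z axes.
In Python, from bench import env gives the robot as it stands.
- The arm moves only by the shell command python3 -m pendant 'ROWS' [FORCE]. ROWS is JSON, a list of rows, each a list of 3 entries, a list of its own where there are three numbers: the turn, a rotation vector about the tool's x, y, z in degrees, then the shift along the tool's x, y, z in m, then the finger opening in m, from 0 to 0.0878. A call has 1 to 5 rows; each row shifts and turns the pose as measured when the row begins, along the tool's axes as they then stand; what a row does not reach is not made up. A row lasts 1/8 s, in which the tool goes at most 62.5 mm and 10.7 degrees, less where a joint would pass 70% of its speed; a pose out of reach is approached as far as the arm can. A call is refused whole if a number of a shift passes 0.0625 or a number of a turn 10.7, either way. A call with a gripper value outside its range is refused whole. The fingers move at their own pace and stop on an object; FORCE is the grip in N (left out, the last holds). Time passes only in rows, so rows that do not move let the fingers close. It gives the time, the measured TCP pose, the force and the opening at its end, in the units of the state.
- env.state(): the state, without advancing time (a new reading comes with each control period).
- env.get_image(name): name is "side" or "top" or "wrist"; returns the picture (384x512x3 uint8, blue, green, red); there is no depth.
- env.get_calibration(name): a dict with "K" (3x3 intrinsics, pixels), "R" (3x3) and "t" (3): a world point X has camera coordinates R X + t. Camera axes: x right, y down, z forward; pixel columns grow to the right and rows downward; lengths in mm; the calibration is good to about 2 mm. A picture is of the moment at which its call begins: read the wrist's pose just before it. get_calibration takes no time and is no camera call; for the wrist camera it gives the pose at the moment of the call.
- env.hand_in(): hands the job in, once; it reports no verdict.
The state is a dict: "t": time; "q": joint angles; "joint_vel": joint speeds; "joint_torque": joint torques, N m; "eef_pos": TCP position; "tcp_rot": TCP orientation; "ft_force": force on the tool from outside, world axes, zero at the start; "wrist_torque": the same for the moment, N m; "finger_gap": finger opening in mm.
Only numpy, scipy, OpenCV 4.12 (cv2) and the standard library are available. Lean on these libraries where they do the work, as an engineer would, in place of code of your own. Each camera call takes 0.05 s, during which the arm holds its last target. There are 200 camera calls.

TASK

The tea-tin rack on the coffee counter has to be set for the next packs. Turn the rack's handwheel by its upright knob until the pointer of the sliding end stop faces the tip of the pointed tab on the scale ledge (not the square tab), then let go. Move the stop only with the handwheel; do not push it by hand.

Things in the scene. Friction and masses are not known exactly. Their poses are not given: they have to be found in the camera images.
- rack: Low aluminium rack, 120 mm deep (x), 560 mm long (y), fixed. Origin: on the counter under the handwheel's vertical axis; y runs along the lead screw to two tea tins; scale ledge on its +x side, 28 mm high. Handwheel: steel, 3 spokes, 111 mm across, top 98 mm above the counter. Clockwise from above drives the stop to +y, 80 mm a turn; light friction (2 N at the knob), stays put; 2 turns in all.
- crank_knob (a point): Wooden upright knob on the handwheel's rim: cylinder, 24 mm diameter, 52 mm high, spinning freely on its own axis, so it can be carried round at one gripper yaw. It runs on a circle of radius 50 mm about the wheel's axis. The point is on the knob's axis, 22 mm below its top, 129 mm above the counter. (The coffee grinder's crank near by is not it.)
- end_stop: Sliding end stop: upright steel plate 110 mm wide (x), 14 mm thick (y), 75 mm high, on the lead screw between wheel and tins. Origin on the rack's deck at the plate's mid-thickness; axes parallel to the rack's. Its small pointer, at the origin's y, reaches over the scale ledge to x = +74 mm. At the start it is nearer to the wheel than both tabs.
- pointed_tab: Fixed black tab on the scale ledge, 10 mm high, 24 mm wide along the scale, house-shaped from above: the tip at its middle points at the slide (rack -x). Origin under its middle, so its y along the rack is the mark; axes parallel to the rack's. A second black tab, as wide but a plain rectangle without tip, is not the mark; either may be nearer to the wheel.

How it is judged:
By the outcome, as a careful person would: the job done as asked, in the order asked, and still so for the second after the job is handed in, with the robot touching nothing.
It also fails if it takes over 48 s, if anything falls off the work surface, if the arm or the gripper's body presses on something with over 40 N, if the wrist force passes 120 N, or if a joint passes its speed limit or range.

## Working session

There is one attempt and no reset: what is moved stays moved. The work goes in short steps, Python scripts to look and compute and a shell command to move; the robot and the scene stay as the last step left them, time stands still between calls to the robot, and variables do not carry over. Pictures are saved under pics/ and viewed, about 8 in all and at most 12, crops included, and the job is handed in when it is done.

```bash
mkdir -p pics; ls; python3 - <<'E'
from bench import env
import cv2
s=env.state();print(s)
for n in("side","top"):
    cv2.imwrite(f"pics/{n}0.png",env.get_image(n));c=env.get_calibration(n);print(n,c)
E
```

```text
pics
{'t': 0.0, 'q': array([70.40498103, 23.60013925, -0.7284518 , 91.50418733,  0.32116441,
       64.99022719, -4.70831246]), 'joint_vel': array([ 0.04638042,  0.03845663,  0.03818517,  0.00585944,  0.02820813,
       -0.06971081,  0.00251174]), 'joint_torque': array([-3.60944989e-05, -5.87957954e+01,  6.42273445e-01, -2.91076845e+01,
       -5.37859078e-02,  1.81861088e-02,  1.29081118e-04]), 'eef_pos': array([ 168.85763867, -601.36112699,  301.80665143]), 'tcp_rot': array([[ 2.70440191e-01, -5.49682578e-04,  9.62736621e-01],
       [-9.62735431e-01,  1.51816679e-03,  2.70440724e-01],
       [-1.61025132e-03, -9.99998697e-01, -1.18625576e-04]]), 'ft_force': array([0.33535379, 0.4883107 , 0.21507637]), 'wrist_torque': array([-0.032662  ,  0.05667942, -0.01945599]), 'finger_gap': 87.76563667680212}
side {'K': array([[435.37095292,   0.        , 263.70547573],
       [  0.        , 435.37095292, 192.75177069],
       [  0.        ,   0.        ,   1.        ]]), 'R': array([[-0.7952307 , -0.6059146 , -0.0218091 ],
       [-0.33680319,  0.47137434, -0.81508885],
       [ 0.50415449, -0.6408383 , -0.57892532]]), 't': array([462.80010379, 302.38111467, 380.24162119])}
top {'K': array([[466.95890283,   0.        , 256.6784458 ],
       [  0.        , 466.95890283, 192.5594992 ],
       [  0.        ,   0.        ,   1.        ]]), 'R': array([[ 5.98111109e-03, -9.99981594e-01,  1.01844230e-03],
       [-9.82938896e-01, -6.06640101e-03, -1.83832332e-01],
       [ 1.83835127e-01,  9.84550516e-05, -9.82957088e-01]]), 't': array([-67.60707302, 619.98807709, 652.8206606 ])}
```

View pics/top0.png

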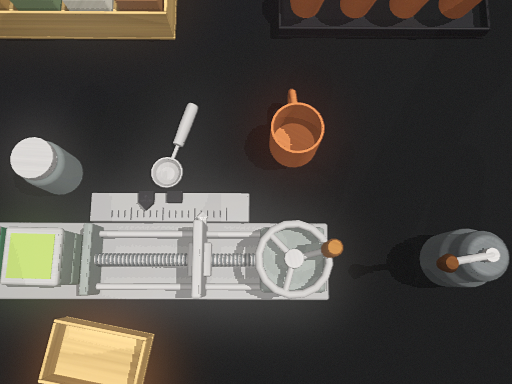

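View pics/side0.png

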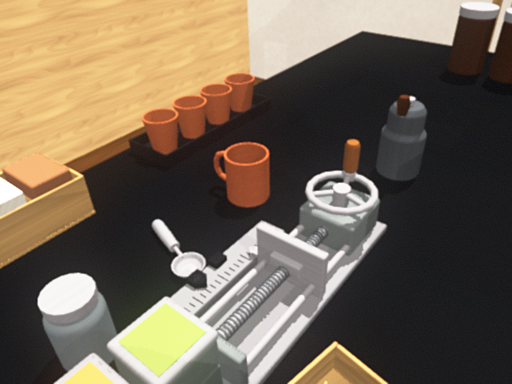

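Top view: wheel hub around (294,258), knob top (335,247), stop around (198,258), pointed tab (147,201), square tab (174,197). The rack is roughly aligned with the world axes, with +y to the image left. I'll enlarge it to get the pixels.

```bash
cat > h.py <<'E'
import numpy as np, cv2
from bench import env
def ray(n,u,v,z):
    c=env.get_calibration(n);R,t,K=c["R"],c["t"],c["K"]
    C=-R.T@t; d=R.T@np.linalg.inv(K)@np.array([u,v,1.]); return C+d*(z-C[2])/d[2]
def proj(n,X):
    c=env.get_calibration(n);p=c["K"]@(c["R"]@np.array(X,float)+c["t"]);return p[:2]/p[2]
E
python3 - <<'E'
from h import *
im=cv2.imread("pics/top0.png")
a=cv2.resize(im[185:225,85:255],None,fx=4.6,fy=4.6,interpolation=cv2.INTER_CUBIC)
b=cv2.resize(im[215:305,190:350],None,fx=4.6,fy=4.6,interpolation=cv2.INTER_CUBIC)[:405]
w=max(a.shape[1],b.shape[1]);p=lambda q:cv2.copyMakeBorder(q,0,0,0,w-q.shape[1],cv2.BORDER_CONSTANT)
cv2.imwrite("pics/z.png",np.vstack([p(a),p(b)]))
hsv=cv2.cvtColor(im,cv2.COLOR_BGR2HSV)
m=cv2.inRange(hsv,(5,120,80),(20,255,255));m[:225]=0;m[275:]=0
n,l,s,c=cv2.connectedComponentsWithStats(m)
print([(s[i],c[i]) for i in range(1,n) if s[i][4]>30])
# black tabs: dark within ledge
g=cv2.cvtColor(im,cv2.COLOR_BGR2GRAY)
for r in range(190,214,2): print(r,"".join("#" if x<70 else "." for x in g[r,85:255]))
# rack long edges: right-hand portion & ledge
for c in (100,130,190,220,240): print(c,"ledge top row",np.argmax(g[180:,c]>90)+180,"rack bottom",303-np.argmax(g[303:270:-1,c]>90))
print("wheel end cols",[ (r,np.max(np.where(g[r,:345]>90))) for r in(228,232,285,290)])
E
```

```text
[(array([323, 239,  20,  18, 278], dtype=int32), array([333.03956835, 247.52158273])), (array([446, 255,  13,  15, 146], dtype=int32), array([451.76027397, 262.16438356]))]
190 ##########################################################################################################################################################################
192 #########...##########################################...............#############...............#########################################################################
194 #######.............................................................#................................................................................................#####
196 ######..............................................................#................................................................................................#####
198 ######...............................................................................................................................................................#####
200 ######..........................................
[... 766 characters left out ...]
...................................................#####
210 #####................................................................................................................................................................#####
212 #####................................................................................................................................................................#####
100 ledge top row 193 rack bottom 298
130 ledge top row 193 rack bottom 299
190 ledge top row 193 rack bottom 299
220 ledge top row 193 rack bottom 299
240 ledge top row 193 rack bottom 299
wheel end cols [(228, np.int64(327)), (232, np.int64(327)), (285, np.int64(328)), (290, np.int64(328))]
```

View pics/z.png

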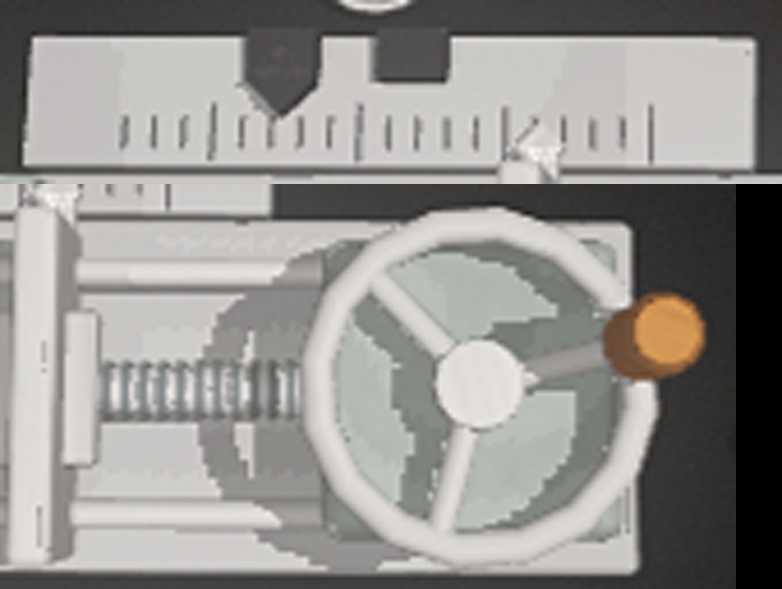

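The crop shows the tip of the pointed tab at (145.9,211.1), the stop's pointer tip at (202.0,210.7), the rim centre at (294.3,259.1) and the knob top centre at (335.4,247.8).

```bash
python3 - <<'E'
from h import *
np.set_printoptions(precision=1,suppress=True)
w=ray("top",294.3,259.1,92);k=ray("top",335.4,247.8,151)
print("wheel",w,"knob",k,"r",np.hypot(*(k-w)[:2]),"ang",np.degrees(np.arctan2(k[1]-w[1],k[0]-w[0])))
for z in(28,38):print("tip",z,ray("top",145.9,211.1,z),ray("top",146.4,200,z))
for z in(30,34,38,45):print("ptr",z,ray("top",202,210.7,z))
print("ledge",ray("top",92,193.5,28),ray("top",248.5,193.5,28),ray("top",90,220.5,28))
print("rack -x edge",ray("top",100,298.5,8),ray("top",240,299,8))
print("end",ray("top",327.5,230,8),ray("top",328.5,288,8))
print("C",[-env.get_calibration(n)["R"].T@env.get_calibration(n)["t"] for n in("top","side")])
for X in (w,k): print("side px",proj("side",X))
E
```

```text
wheel [ 518.9 -117.4   92. ] knob [ 531.1 -165.8  151. ] r 49.86950880633577 ang -75.87631740882007
tip 28 [595.2 110.3  28. ] [612.9 110.4  28. ]
tip 38 [593.7 107.9  38. ] [611.2 108.   38. ]
ptr 30 [596.   21.8  30. ]
ptr 34 [595.5  21.3  34. ]
ptr 38 [594.9  20.9  38. ]
ptr 45 [593.8  20.   45. ]
ledge [622.8 197.1  28. ] [624.3 -50.9  28. ] [579.7 197.1  28. ]
rack -x edge [459.8 179.9   8. ] [460.3 -38.8   8. ]
end [ 569.2 -177.9    8. ] [ 478.  -177.5    8. ]
C [array([489.8, -63.9, 755.7]), array([278.2, 381.6, 476.7])]
side px [341.9 191. ]
side px [353.6 142. ]
```

```bash
python3 - <<'E'
from h import *
for z in (150,180,200,220):
    X=ray("top",470,250,z);print(z,X,proj("side",X))
E
python3 -m pendant '[[[0,0,0],[-0.032,0,0.046],0.0878],[[0,0,0],[-0.032,0,0.046],0.0878],[[0,0,0],[-0.032,0,0.046],0.0878],[[0,0,0],[-0.032,0,0.046],0.0878]]' 20
```

```text
150 [ 529.37193994 -339.60879438  150.        ] [400.44677617 104.18062279]
180 [ 527.41225176 -325.95437316  180.        ] [401.11024235  90.91874209]
200 [ 526.10579297 -316.85142568  200.        ] [401.57982337  81.53238964]
220 [ 524.79933418 -307.7484782   220.        ] [402.07315127  71.6713661 ]
t: 0.6
eef_pos: [311.2, -426.9, 299.6]
tcp_rot: [[0.262, -0.003, 0.965], [-0.965, 0.003, 0.262], [-0.003, -1.0, -0.003]]
ft_force: [0.0, -0.2, 0.2]
finger_gap: 87.8
```

```bash
python3 -m pendant '[[[0,0,0],[-0.035,0,0.050],0.0878],[[0,0,0],[-0.035,0,0.050],0.0878],[[0,0,0],[-0.035,0,0.050],0.0878],[[0,0,0],[-0.035,0,0.050],0.0878],[[0,0,0],[-0.035,0,0.050],0.0878]]'
```

```text
t: 1.23
eef_pos: [510.1, -185.8, 298.9]
tcp_rot: [[0.259, -0.004, 0.966], [-0.966, 0.002, 0.259], [-0.003, -1.0, -0.004]]
ft_force: [0.5, -0.5, -0.2]
finger_gap: 87.9
```

```bash
python3 -m pendant '[[[0,0,0],[-0.014,0,0.025],0.0878],[[0,0,0],[0,0.03,0],0.0878],[[0,0,0],[0,0,0],0.0878]]'
python3 - <<'E'
from h import *
np.set_printoptions(precision=2,suppress=True)
s=env.state();im=env.get_image("wrist");cv2.imwrite("pics/w1.png",im)
print(s["eef_pos"],s["tcp_rot"][:,1])
g=s["eef_pos"]+61*s["tcp_rot"][:,1];print(g)
hsv=cv2.cvtColor(im,cv2.COLOR_BGR2HSV);m=cv2.inRange(hsv,(5,120,80),(20,255,255))
n,l,st,c=cv2.connectedComponentsWithStats(m)
for i in range(1,n):
  if st[i][4]>100:print(st[i],c[i],ray("wrist",*c[i],151))
print("expect knob",proj("wrist",[531,-165.8,151]))
E
```

```text
t: 1.6
eef_pos: [533.6, -158.5, 267.6]
tcp_rot: [[0.269, -0.005, 0.963], [-0.963, 0.005, 0.269], [-0.006, -1.0, -0.003]]
ft_force: [0.3, -0.3, 0.1]
finger_gap: 87.9
[ 533.63 -158.55  267.56] [-0.  0. -1.]
[ 533.35 -158.24  206.56]
[246   0  69  20 993] [279.75   7.78] [ 654.89 -135.02  151.  ]
[ 256  186   35   49 1321] [272.51 210.84] [ 540.76 -163.96  151.  ]
[  57  292   37   66 1008] [ 70.62 325.08] [416.3  -47.18 151.  ]
[ 428  292   37   66 1022] [450.44 325.21] [ 490.93 -312.28  151.  ]
[236 375 276   9 734] [440.86 380.26] [ 442.78 -326.72  151.  ]
expect knob [271.07 225.01]
```

View pics/w1.png

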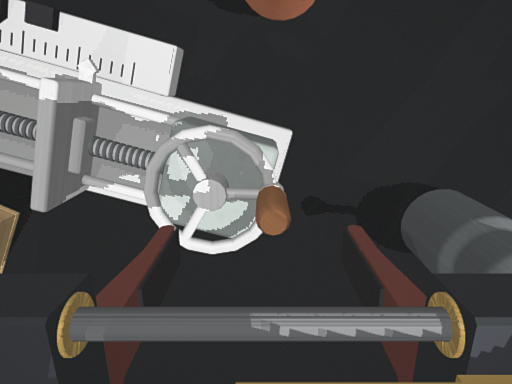

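The knob appears at about (273,222) where the top-camera estimate predicts (271,225), so they agree to about 1 mm. Descending.

```bash
python3 -m pendant '[[[0,0,0],[0.0066,0.02,-0.0041],0.0878],[[0,0,0],[0,0.03,0],0.0878],[[0,0,0],[0,0.027,0],0.0878],[[0,0,0],[0,0,0],0.0878]]'
```

```text
t: 2.15
eef_pos: [533.8, -169.4, 196.0]
tcp_rot: [[0.264, 0.005, 0.964], [-0.964, 0.001, 0.264], [-0.0, -1.0, 0.005]]
ft_force: [0.3, 0.2, 0.4]
finger_gap: 87.7
```

```bash
python3 -m pendant '[[[0,0,0],[-0.004,0.005,-0.002],0.0878],[[0,0,0],[0,0,0],0.0878]]'
```

```text
t: 2.4
eef_pos: [531.6, -166.7, 193.5]
tcp_rot: [[0.263, 0.008, 0.965], [-0.965, 0.0, 0.263], [0.002, -1.0, 0.008]]
ft_force: [0.5, -0.5, 0.3]
finger_gap: 87.7
```

```bash
python3 -m pendant '[[[0,0,0],[-0.001,0.002,-0.001],0.05],[[0,0,0],[0,0,0],0.02],[[0,0,0],[0,0,0],0.015],[[0,0,0],[0,0,0],0.015],[[0,0,0],[0,0,0],0.015]]' 15
```

```text
t: 3.02
eef_pos: [531.2, -166.2, 193.3]
tcp_rot: [[0.263, 0.011, 0.965], [-0.965, -0.001, 0.263], [0.004, -1.0, 0.011]]
ft_force: [-0.5, 0.1, -0.2]
finger_gap: 41.3
```

```bash
python3 -m pendant '[[[0,0,0],[0,0,0],0.01],[[0,0,0],[0,0,0],0.01],[[0,0,0],[0,0,0],0.01]]' 15
```

```text
t: 3.4
eef_pos: [531.3, -166.6, 193.3]
tcp_rot: [[0.263, 0.012, 0.965], [-0.965, -0.001, 0.263], [0.004, -1.0, 0.011]]
ft_force: [-0.6, -0.1, 0.5]
finger_gap: 23.6
```

Gripped with a 23.6 mm gap. I'll write a helper that works out the chords round the circle.

```bash
cat >> h.py <<'E'
C0=np.array([519.1,-118.1])
def plan(step,n=5,off=0):
    s=env.state();p=s["eef_pos"];R=s["tcp_rot"];d=p[:2]-C0
    a=np.degrees(np.arctan2(d[1],d[0]));print("ang %.1f r %.1f z %.1f gap %.1f"%(a,np.hypot(*d),p[2],s["finger_gap"]),"F",s["ft_force"].round(1))
    cur=np.array([*p])
    for i in range(n):
        b=np.radians(a-step*(i+1));q=np.array([*(C0+50*np.array([np.cos(b),np.sin(b)])),192.5])
        print((R.T@(q-cur)).round(1));cur=q
    v=R[:,1];print("tilt fix (tool rotvec deg)",np.degrees(R.T@np.cross(v,[0,0,-1])).round(2))
E
python3 -c "
from h import *
plan(15)"
```

```text
ang -75.8 r 50.0 z 193.3 gap 23.6 F [-0.6 -0.1  0.5]
[ -2.    0.7 -12.9]
[ -5.2  -0.2 -12. ]
[ -8.1  -0.1 -10.2]
[-10.5  -0.1  -7.8]
[-12.2  -0.1  -4.8]
tilt fix (tool rotvec deg) [-0.62 -0.    0.24]
```

```bash
python3 -m pendant '[[[-0.6,0,0.2],[-0.002,0.0007,-0.013],0.01],[[0,0,0],[-0.0052,0,-0.012],0.01],[[0,0,0],[-0.0081,0,-0.0102],0.01],[[0,0,0],[-0.0105,0,-0.0078],0.01],[[0,0,0],[-0.0122,0,-0.0048],0.01]]'
python3 -c "
from h import *
plan(16)"
```

```text
t: 4.03
eef_pos: [475.0, -141.8, 193.4]
tcp_rot: [[0.262, 0.007, 0.965], [-0.965, -0.001, 0.262], [0.003, -1.0, 0.007]]
ft_force: [6.7, 1.6, -4.1]
finger_gap: 23.6
ang -151.8 r 50.1 z 193.4 gap 23.6 F [ 6.7  1.6 -4.1]
[-13.9   0.8  -1.1]
[-13.7  -0.    2.6]
[-12.4   0.    6.3]
[-10.2   0.    9.5]
[-7.2  0.1 11.9]
tilt fix (tool rotvec deg) [-0.38 -0.    0.19]
```

Tracking well: 76° turned with low force. Continuing.

```bash
python3 -m pendant '[[[-0.3,0,0.2],[-0.0139,0.0008,-0.0011],0.01],[[0,0,0],[-0.0137,0,0.0026],0.01],[[0,0,0],[-0.0124,0,0.0063],0.01],[[0,0,0],[-0.0102,0,0.0095],0.01],[[0,0,0],[-0.0072,0,0.0119],0.01]]'
python3 -c "
from h import *
plan(16)"
```

```text
t: 4.65
eef_pos: [489.1, -77.5, 193.4]
tcp_rot: [[0.261, 0.006, 0.965], [-0.965, -0.005, 0.261], [0.007, -1.0, 0.005]]
ft_force: [5.4, -10.8, -0.8]
finger_gap: 23.9
ang 126.5 r 50.4 z 193.4 gap 23.9 F [  5.4 -10.8  -0.8]
[-2.8  0.9 13.7]
[ 0.6  0.1 13.9]
[ 4.5  0.1 13.2]
[ 7.9  0.1 11.4]
[10.8  0.1  8.8]
tilt fix (tool rotvec deg) [-0.27  0.    0.39]
```

```bash
python3 -m pendant '[[[-0.3,0,0.4],[-0.0028,0.0009,0.0137],0.01],[[0,0,0],[0.0006,0,0.0139],0.01],[[0,0,0],[0.0045,0,0.0132],0.01],[[0,0,0],[0.0079,0,0.0114],0.01],[[0,0,0],[0.0108,0,0.0088],0.01]]'
python3 -c "
from h import *
plan(16)"
```

```text
t: 5.28
eef_pos: [550.8, -78.2, 193.2]
tcp_rot: [[0.264, -0.012, 0.964], [-0.964, -0.003, 0.264], [-0.0, -1.0, -0.012]]
ft_force: [-2.6, 0.3, 7.4]
finger_gap: 23.5
ang 51.5 r 51.0 z 193.2 gap 23.5 F [-2.6  0.3  7.4]
[12.8  0.7  5.8]
[13.6 -0.   2.9]
[13.9  0.  -0.9]
[13.1  0.1 -4.7]
[11.3  0.1 -8.2]
tilt fix (tool rotvec deg) [ 0.7  -0.   -0.01]
```

```bash
python3 -m pendant '[[[0.7,0,0],[0.0128,0.0007,0.0058],0.01],[[0,0,0],[0.0136,0,0.0029],0.01],[[0,0,0],[0.0139,0,-0.0009],0.01],[[0,0,0],[0.0131,0,-0.0047],0.01],[[0,0,0],[0.0113,0,-0.0082],0.01]]'
python3 - <<'E'
from h import *
plan(16)
im=env.get_image("top");cv2.imwrite("pics/t2.png",cv2.resize(im[185:300,85:255],None,fx=4.6,fy=4.6,interpolation=cv2.INTER_CUBIC))
E
```

```text
t: 5.9
eef_pos: [566.3, -135.6, 193.4]
tcp_rot: [[0.272, 0.004, 0.962], [-0.962, 0.005, 0.272], [-0.004, -1.0, 0.005]]
ft_force: [7.7, 0.6, -2.9]
finger_gap: 24.0
ang -20.3 r 50.3 z 193.4 gap 24.0 F [ 7.7  0.6 -2.9]
[  9.8   0.8 -10. ]
[  6.9  -0.1 -12.1]
[  3.3  -0.1 -13.5]
[ -0.5  -0.1 -13.9]
[ -4.3  -0.  -13.2]
tilt fix (tool rotvec deg) [-0.28 -0.   -0.24]
```

View pics/t2.png

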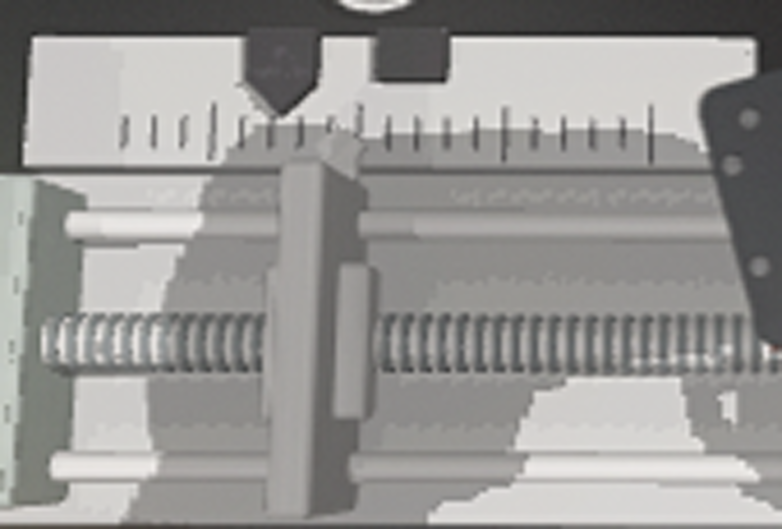

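The pointer is at u≈158.5 (crop 338) and the tab tip at 145.9, which leaves about 20 mm, or 90° of wheel. I'll do about 64° more and then measure.

```bash
python3 -m pendant '[[[-0.3,0,-0.2],[0.0098,0.0008,-0.010],0.01],[[0,0,0],[0.0069,0,-0.0121],0.01],[[0,0,0],[0.0033,0,-0.0135],0.01],[[0,0,0],[-0.0005,0,-0.0139],0.01],[[0,0,0],[0,0,0],0.01]]'
python3 - <<'E'
from h import *
plan(8,4)
z=lambda n,r,c,f:cv2.resize(env.get_image(n)[r[0]:r[1],c[0]:c[1]],None,fx=f,fy=f,interpolation=cv2.INTER_CUBIC)
a=z("top",(190,225),(110,190),9);b=z("side",(230,300),(160,240),9)[:,:720]
b=b[:600-a.shape[0]+0] if a.shape[0]+b.shape[0]>600 else b
print(a.shape,b.shape)
cv2.imwrite("pics/t3.png",np.vstack([a,b])[:600])
E
```

```text
t: 6.58
eef_pos: [520.8, -168.5, 193.2]
tcp_rot: [[0.272, -0.002, 0.962], [-0.962, 0.002, 0.272], [-0.003, -1.0, -0.001]]
ft_force: [-1.1, 2.5, 6.0]
finger_gap: 23.6
ang -88.1 r 50.4 z 193.2 gap 23.6 F [-1.1  2.5  6. ]
[-2.6  0.7 -6.5]
[-3.   0.  -6.3]
[-3.9  0.  -5.8]
[-4.7  0.  -5.2]
tilt fix (tool rotvec deg) [ 0.07 -0.   -0.16]
(315, 720, 3) (285, 720, 3)
```

View pics/t3.png

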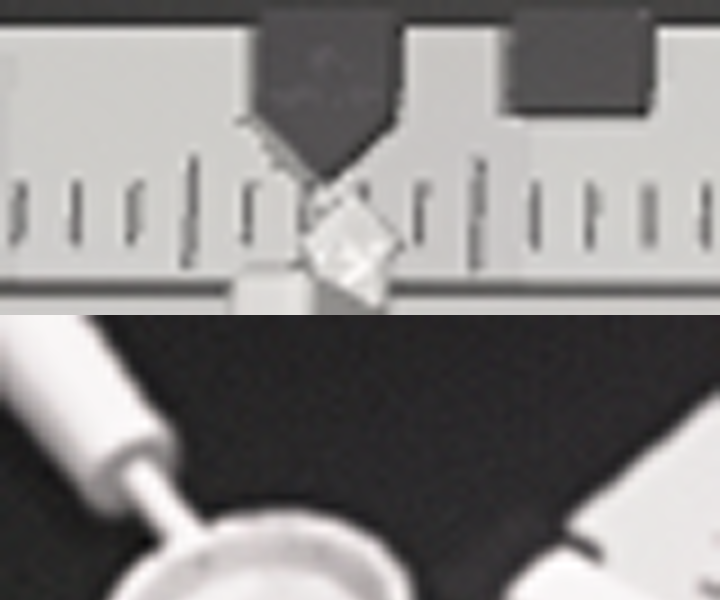

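Top crop: tab tip at (145.8,210.3), pointer tip at (149.1,211.1), so about 5 mm remain. The side crop missed. I'll project the expected point to aim it, and get the pointer's height.

```bash
python3 - <<'E'
from h import *
for z in(30,34,38,42,46):
    X=ray("top",149.1,211.1,z);Y=ray("top",145.8,210.3,z);print(z,X.round(1),proj("side",X).round(1),"tip",Y.round(1),proj("side",Y).round(1))
u,v=proj("side",ray("top",148,211,38)).astype(int);print(u,v)
u0,v0=u-40,v-30;print("origin",u0,v0)
cv2.imwrite("pics/s3.png",cv2.resize(env.get_image("side")[v0:v0+60,u0:u0+80],None,fx=10,fy=10,interpolation=cv2.INTER_CUBIC))
E
```

```text
30 [594.9 104.8  30. ] [209.3 285.5] tip [596.1 110.   30. ] [206.  287.5]
34 [594.3 103.9  34. ] [209.8 283.3] tip [595.5 109.1  34. ] [206.5 285.2]
38 [593.7 102.9  38. ] [210.3 281. ] tip [595.  108.1  38. ] [207.  282.9]
42 [593.2 102.   42. ] [210.8 278.7] tip [594.4 107.1  42. ] [207.6 280.6]
46 [592.6 101.1  46. ] [211.3 276.4] tip [593.8 106.2  46. ] [208.1 278.3]
209 281
origin 169 251
```

View pics/s3.png

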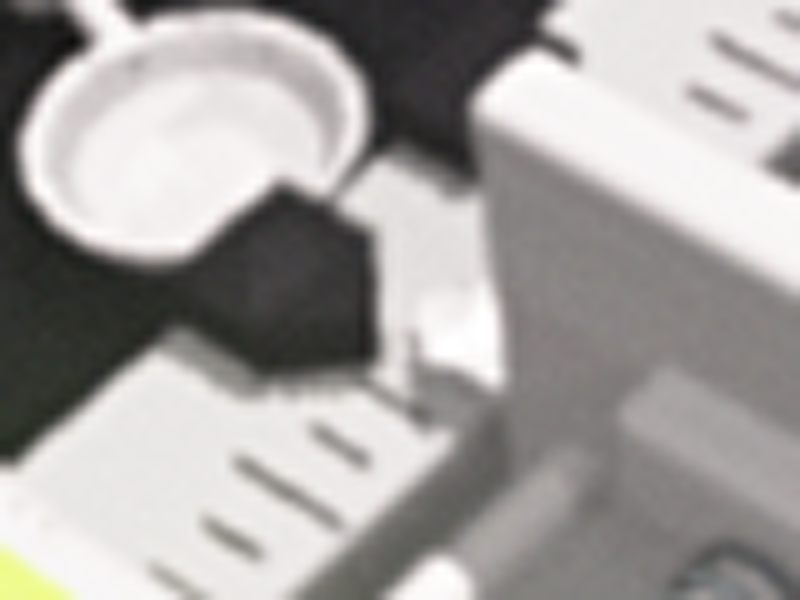

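Pointer z is about 32 from the side view. The dark tab silhouette includes its wall, which puts the tab middle at y≈108.4 and the pointer at ≈104.4. I'll turn about 18° (4 mm), release, and look closely with the wrist camera.

```bash
python3 -m pendant '[[[0,0,0],[-0.0028,0,-0.0070],0.01],[[0,0,0],[-0.0035,0,-0.0068],0.01],[[0,0,0],[0,0,0],0.01],[[0,0,0],[0,0,0],0.01]]'
python3 - <<'E'
from h import *
plan(8,1)
E
```

```text
t: 7.22
eef_pos: [503.8, -165.9, 193.3]
tcp_rot: [[0.272, -0.002, 0.962], [-0.962, 0.002, 0.272], [-0.003, -1.0, -0.002]]
ft_force: [2.8, 2.2, 2.1]
finger_gap: 23.4
ang -107.7 r 50.2 z 193.3 gap 23.4 F [2.8 2.2 2.1]
[-4.4  0.8 -5.4]
tilt fix (tool rotvec deg) [ 0.09 -0.   -0.15]
```

```bash
python3 -m pendant '[[[0,0,0],[0,0,0],0.06],[[0,0,0],[0,0,0],0.08],[[0,0,0],[0,0,0],0.0878],[[0,0,0],[0,0,0],0.0878],[[0,0,0],[0,0,0],0.0878]]'
python3 -m pendant '[[[0,0,0],[0,-0.03,0],0.0878],[[0,0,0],[0,-0.04,0],0.0878],[[0,0,0],[0,-0.03,0],0.0878],[[0,0,0],[0,0,0],0.0878]]'
python3 - <<'E'
from h import *
np.set_printoptions(precision=2,suppress=True)
c=env.get_calibration("wrist");s=env.state();R=s["tcp_rot"]
C=-c["R"].T@c["t"];print("cam in tool",R.T@(C-s["eef_pos"]),"axis tool",R.T@c["R"][2],"f",c["K"][0,0])
print(proj("wrist",[594,108,35]),C)
E
```

```text
t: 7.85
eef_pos: [501.5, -167.4, 191.4]
tcp_rot: [[0.271, -0.008, 0.963], [-0.963, 0.001, 0.271], [-0.004, -1.0, -0.008]]
ft_force: [0.7, 0.9, -0.7]
finger_gap: 70.3
t: 8.35
eef_pos: [502.0, -167.5, 293.6]
tcp_rot: [[0.271, -0.01, 0.962], [-0.963, 0.002, 0.271], [-0.005, -1.0, -0.009]]
ft_force: [-0.6, -0.4, 0.1]
finger_gap: 87.7
cam in tool [ -0.43 -81.9   78.36] axis tool [ 0.    0.96 -0.29] f 328.4729027020281
[-0.32 -7.28] [ 578.15 -145.99  374.74]
```

```bash
python3 -m pendant '[[[0,0,0],[-0.047,0,0.026],0.0878],[[0,0,0],[-0.047,0,0.026],0.0878],[[0,0,0],[-0.047,0,0.026],0.0878],[[0,0,0],[-0.047,0,0.026],0.0878],[[0,0,0],[-0.04,0,0.024],0.0878]]'
python3 -m pendant '[[[0,0,0],[0,0,0],0.0878],[[0,0,0],[0,0,0],0.0878]]'
python3 - <<'E'
from h import *
c=env.get_calibration("wrist");im=env.get_image("wrist")
C=-c["R"].T@c["t"];print("C",C)
u,v=proj("wrist",[594,108,35]);print(u,v)
u0,v0=int(u)-40,int(v)-30;print("origin",u0,v0)
cv2.imwrite("pics/w4full.png",im)
cv2.imwrite("pics/w4.png",cv2.resize(im[v0:v0+60,u0:u0+80],None,fx=10,fy=10,interpolation=cv2.INTER_CUBIC))
# direction of the world y and z axes in the crop
for d in([0,10,0],[0,0,10],[10,0,0]):print(d,proj("wrist",np.array([594,108,35])+d)-[u,v])
cv2.imwrite("pics/t4.png",env.get_image("top"))
E
```

```text
t: 8.98
eef_pos: [563.9, 87.9, 288.1]
tcp_rot: [[0.261, -0.015, 0.965], [-0.965, -0.0, 0.261], [-0.004, -1.0, -0.015]]
ft_force: [0.4, -0.3, 0.1]
finger_gap: 87.6
t: 9.22
eef_pos: [563.1, 91.6, 285.6]
tcp_rot: [[0.267, -0.019, 0.964], [-0.964, 0.001, 0.267], [-0.006, -1.0, -0.018]]
ft_force: [0.2, 0.0, -0.4]
finger_gap: 87.9
C [639.96495537 112.86578938 366.01435715]
254.99921739736956 133.3281287346105
origin 214 103
[0, 10, 0] [-9.64891472 -2.68185367]
[0, 0, 10] [-0.22295169  1.420333  ]
[10, 0, 0] [ 2.62730056 -9.75230761]
```

View pics/w4.png

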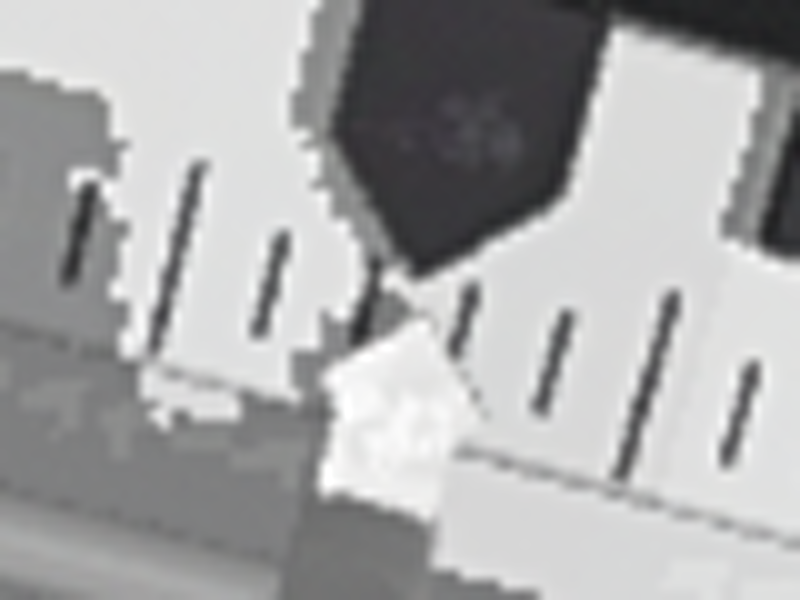

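Wrist crop (camera almost directly above): tab tip at (415,276), pointer tip at (430,318). Along rack y the pointer is about 2.5 mm short of the tip, and this hardly depends on height. That is about 11.3° more wheel, so I'll regrasp and correct.

```bash
python3 -m pendant '[[[0,0,0],[0.046,0,-0.025],0.0878],[[0,0,0],[0.046,0,-0.025],0.0878],[[0,0,0],[0.046,0,-0.025],0.0878],[[0,0,0],[0.046,0,-0.025],0.0878],[[0.5,0,-0.2],[0.03,0,-0.015],0.0878]]'
python3 -m pendant '[[[0.5,0,0],[0,0,0],0.0878],[[0,0,0],[0,0,0],0.0878]]'
python3 - <<'E'
from h import *
np.set_printoptions(precision=1,suppress=True)
s=env.state();R=s["tcp_rot"];g=s["eef_pos"]+61*R[:,1];print(g,"to grasp (tool)",R.T@(np.array([503.7,-165.5,131.5])-g),proj("wrist",[503.7,-165,151]))
im=env.get_image("wrist");m=cv2.inRange(cv2.cvtColor(im,cv2.COLOR_BGR2HSV),(5,120,80),(20,255,255))
n,l,st,c=cv2.connectedComponentsWithStats(m)
print([(st[i],c[i]) for i in range(1,n) if st[i][4]>300])
E
```

```text
t: 9.95
eef_pos: [505.2, -156.7, 286.5]
tcp_rot: [[0.261, -0.008, 0.965], [-0.965, -0.001, 0.261], [-0.001, -1.0, -0.008]]
ft_force: [0.6, -0.1, 0.4]
finger_gap: 88.1
t: 10.2
eef_pos: [503.2, -161.5, 286.6]
tcp_rot: [[0.252, 0.001, 0.968], [-0.968, -0.0, 0.252], [0.0, -1.0, 0.001]]
ft_force: [0.6, 0.6, 0.3]
finger_gap: 87.7
[ 503.2 -161.5  225.6] to grasp (tool) [ 4.  94.1 -0.6] [266. 209.]
[(array([ 251,  177,   32,   44, 1100], dtype=int32), array([266. , 199.3])), (array([468, 245,  25,  28, 477], dtype=int32), array([480.5, 261.4])), (array([  57,  292,   37,   66, 1017], dtype=int32), array([ 70.6, 325.4])), (array([ 428,  292,   37,   66, 1029], dtype=int32), array([450.4, 325.3])), (array([236, 375, 276,   9, 727], dtype=int32), array([440.8, 380.3]))]
```

```bash
python3 -m pendant '[[[0,0,0],[0.004,0.025,0],0.0878],[[0,0,0],[0,0.035,0],0.0878],[[0,0,0],[0,0.03,0],0.0878],[[0,0,0],[0,0,0],0.0878]]'
python3 -c "
from h import *
s=env.state();R=s['tcp_rot'];g=s['eef_pos']+61*R[:,1];print(g,R.T@(np.array([503.7,-165.5,131.5])-g))"
```

```text
t: 10.75
eef_pos: [506.3, -160.6, 195.5]
tcp_rot: [[0.259, 0.003, 0.966], [-0.966, 0.0, 0.259], [0.0, -1.0, 0.003]]
ft_force: [0.5, 0.1, 0.8]
finger_gap: 87.9
[ 506.50857197 -160.62142799  134.48517379] [ 3.98256747  2.97500407 -3.98601444]
```

```bash
python3 -m pendant '[[[0,0,0],[0.004,0.003,-0.004],0.06],[[0,0,0],[0,0,0],0.05],[[0,0,0],[0,0,0],0.045]]'
python3 -c "
from h import *
s=env.state();R=s['tcp_rot'];g=s['eef_pos']+61*R[:,1];print(g,R.T@(np.array([503.7,-165.5,131.5])-g))"
```

```text
t: 11.12
eef_pos: [505.1, -165.0, 195.3]
tcp_rot: [[0.261, 0.007, 0.965], [-0.965, -0.001, 0.261], [0.002, -1.0, 0.006]]
ft_force: [-0.3, 0.9, -0.5]
finger_gap: 61.2
[ 505.49309261 -165.07365869  134.26802953] [-0.06257588  2.75593823 -1.86006027]
```

```bash
python3 -m pendant '[[[0,0,0],[0,0.002,-0.002],0.035],[[0,0,0],[0,0,0],0.01],[[0,0,0],[0,0,0],0.01],[[0,0,0],[0,0,0],0.01],[[0,0,0],[0,0,0],0.01]]' 15
python3 - <<'E'
from h import *
plan(11.3,1)
for n,i in(("before",cv2.imread("pics/t4.png")),("now",env.get_image("top"))):
    if n=="now":cv2.imwrite("pics/t5.png",i)
d=cv2.absdiff(cv2.imread("pics/t4.png"),cv2.imread("pics/t5.png")).max(2)[200:225,130:165]
print("maxdiff near pointer",d.max(),(d>30).sum())
E
```

```text
t: 11.75
eef_pos: [503.4, -165.6, 194.3]
tcp_rot: [[0.261, 0.009, 0.965], [-0.965, -0.001, 0.261], [0.003, -1.0, 0.008]]
ft_force: [-0.4, 0.6, 0.3]
finger_gap: 23.1
ang -108.2 r 50.0 z 194.3 gap 23.1 F [-0.4  0.6  0.3]
[-6.2  1.7 -7.7]
tilt fix (tool rotvec deg) [-0.46 -0.    0.18]
maxdiff near pointer 158 638
```

```bash
python3 -m pendant '[[[0,0,0],[-0.0029,0.0005,-0.004],0.01],[[0,0,0],[-0.0033,0.0005,-0.0037],0.01],[[0,0,0],[0,0,0],0.01],[[0,0,0],[0,0,0],0.01]]'
python3 - <<'E'
from h import *
plan(8,1)
im=env.get_image("top");cv2.imwrite("pics/t6.png",im)
a=[cv2.resize(x[195:225,120:175],None,fx=12,fy=12,interpolation=cv2.INTER_CUBIC)[:298] for x in(cv2.imread("pics/t5.png"),im)]
cv2.imwrite("pics/c6.png",np.vstack(a))
E
```

```text
t: 12.3
eef_pos: [495.1, -161.9, 194.3]
tcp_rot: [[0.26, 0.012, 0.965], [-0.965, -0.002, 0.26], [0.005, -1.0, 0.011]]
ft_force: [1.3, -1.5, 1.5]
finger_gap: 23.4
ang -118.7 r 50.0 z 194.3 gap 23.4 F [ 1.3 -1.5  1.5]
[-5.2  1.7 -4.7]
tilt fix (tool rotvec deg) [-0.65 -0.    0.31]
```

View pics/c6.png

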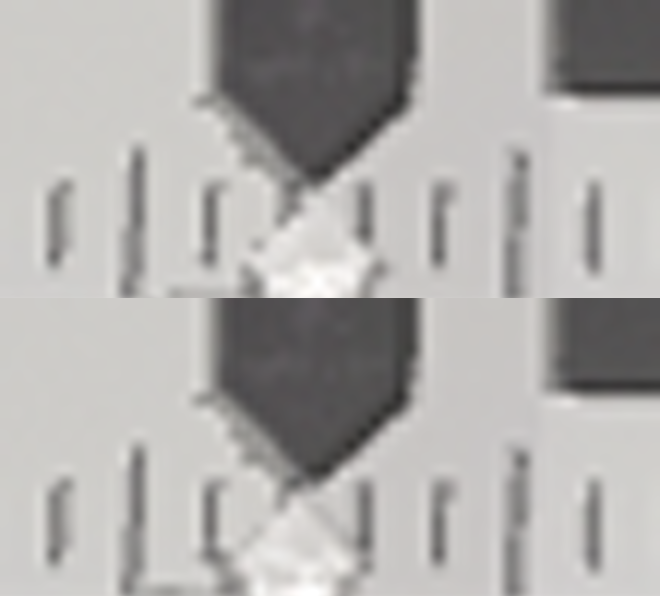

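Top view now: pointer tip at about (144.8,211.3), left of the tab tip at (146.3,210.3). That fits parallax from a pointer about 45 mm high, which the known x = +74 mm also implies, so the side reading of 32 was wrong. The height-insensitive wrist view asked for 2.4 mm and the wheel moved 10.5° = 2.3 mm. I'll release and check again from above.

```bash
python3 -m pendant '[[[0,0,0],[0,0,0],0.05],[[0,0,0],[0,0,0],0.07],[[0,0,0],[0,0,0],0.0878],[[0,0,0],[0,0,0],0.0878],[[0,0,0],[0,0,0],0.0878]]'
python3 -m pendant '[[[0,0,0],[0,-0.03,0],0.0878],[[-0.6,0,0.3],[0,-0.04,0],0.0878],[[0,0,0],[0,-0.03,0],0.0878],[[0,0,0],[0,0,0],0.0878]]'
```

```text
t: 12.98
eef_pos: [493.7, -161.4, 193.0]
tcp_rot: [[0.261, 0.008, 0.965], [-0.965, -0.001, 0.261], [0.003, -1.0, 0.008]]
ft_force: [-0.8, -0.1, 0.3]
finger_gap: 70.1
t: 13.48
eef_pos: [492.9, -161.3, 295.2]
tcp_rot: [[0.261, -0.005, 0.965], [-0.965, 0.002, 0.261], [-0.004, -1.0, -0.004]]
ft_force: [-0.5, -0.4, -0.4]
finger_gap: 88.0
```

```bash
python3 -m pendant '[[[0,0,0],[-0.047,0,0.026],0.0878],[[0,0,0],[-0.047,0,0.026],0.0878],[[0,0,0],[-0.047,0,0.026],0.0878],[[0,0,0],[-0.047,0,0.026],0.0878],[[0,0,0],[-0.038,0,0.024],0.0878]]'
python3 -m pendant '[[[0,0,0],[0,0,0],0.0878],[[0,0,0],[0,0,0],0.0878],[[0,0,0],[0,0,0],0.0878]]'
python3 - <<'E'
from h import *
c=env.get_calibration("wrist");im=env.get_image("wrist")
C=-c["R"].T@c["t"];print("C",C)
u,v=proj("wrist",[594,108,38]);print(u,v)
u0,v0=int(u)-40,int(v)-30;print("origin",u0,v0)
cv2.imwrite("pics/w7.png",cv2.resize(im[v0:v0+60,u0:u0+80],None,fx=10,fy=10,interpolation=cv2.INTER_CUBIC))
for d in([0,10,0],[0,0,10],[10,0,0]):print(d,proj("wrist",np.array([594,108,38])+d)-[u,v])
E
```

```text
t: 14.1
eef_pos: [558.0, 91.7, 290.2]
tcp_rot: [[0.251, -0.01, 0.968], [-0.968, 0.0, 0.251], [-0.003, -1.0, -0.01]]
ft_force: [0.4, -0.5, 0.4]
finger_gap: 88.0
t: 14.48
eef_pos: [557.0, 94.1, 287.1]
tcp_rot: [[0.255, -0.014, 0.967], [-0.967, 0.0, 0.255], [-0.004, -1.0, -0.014]]
ft_force: [0.4, -0.7, 0.5]
finger_gap: 87.8
C [633.75664984 114.42318118 367.8827282 ]
257.43471721231475 129.26069773733477
origin 217 99
[0, 10, 0] [-9.75259093 -2.58850517]
[0, 0, 10] [-0.12980016  1.26865552]
[10, 0, 0] [ 2.54841723 -9.90612773]
```

View pics/w7.png

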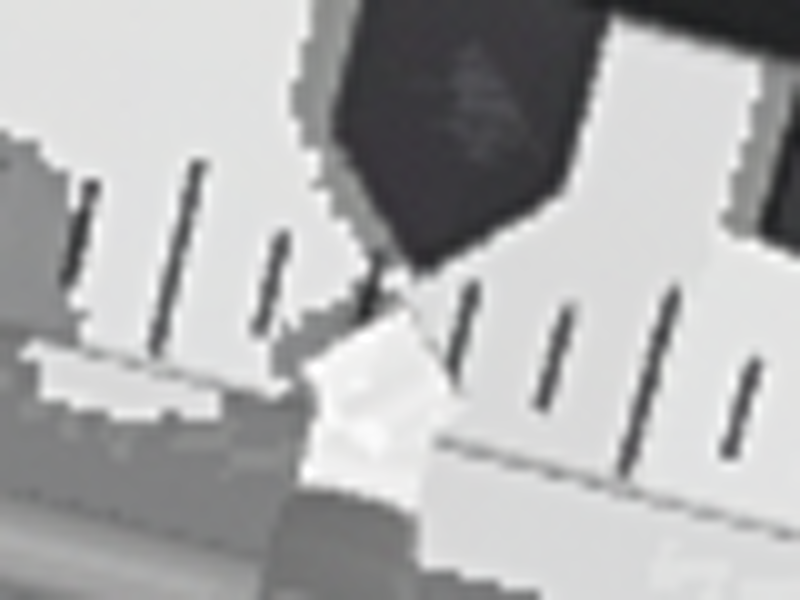

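```bash
python3 -c "
from bench import env
print(env.state()['t'],env.state()['ft_force']);print(env.hand_in())"
```

```text
14.525 [-0.06355466  0.09377015  0.53234441]
the job is handed in; nothing more can be done
None
```

I turned the handwheel by its knob about 1.1 turns clockwise, until the stop's pointer faced the tip of the pointed tab. Then I let go, backed off and handed in at 14.5 s. It took two grips: after the first release, the wrist view from above showed the pointer about 2.5 mm short. I gripped again and turned about 10.5° more.

- **Last check:** with the knob released, the wrist view from above put the pointer tip within about 0.1 mm of the tab tip along the scale. Comparing the middles of the two shapes instead gives up to about 1 mm past it.
- **Checks that disagreed:** the tilted top camera showed the pointer about 2 mm past the tip. I put this down to parallax from the pointer standing higher than the tab. An earlier side-view reading put the pointer at about 32 mm high, while its known reach fits about 45 mm. I dropped the 32 mm figure and relied on the view from above, which hardly depends on height.
- **Forces:** wrist force readings stayed below about 13 N at every check, and the gripper was clear of the rack at hand-in.

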